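Click the sample changer round and load the matching vial

TASK

Turn the sample changer by its handle until its blue pocket comes to the black loading mark and the turret clicks fully home in its notch there; the click is not exactly at the mark, so find it by feel. Only then stand the blue-capped vial upright in the blue pocket, leaving the turret clicked home, and do not disturb the other vials or the slide box.

Things in the scene. Friction and masses are not known exactly. Their poses are not given: they have to be found in the camera images.
- changer: White round housing of the sample changer, fixed, 210 mm across, 38 mm high. Origin: centre of its underside, on the turret's axis; z up. On its own -x side a low white nose (34 mm wide, 30 high, out to 130 mm from the axis) bears a black line, the loading mark. A grey block with the spring pin stands on the far side (out to 146 mm, its red pin to 160 mm, 62 mm high).
- turret (a joint): Angle of the turret on the housing, rad, counter-clockwise from above, unlimited both ways (may pass one turn). An aluminium disc 175 mm across, top 62 mm above the bench, four pockets 62 mm from its axis: blue, then counter-clockwise red, yellow, green. At 0 the blue one points straight at the mark. Turning takes 0.1 N m, leaving a notch 0.4. Off the notches it stays where left.
- handle (a point): Grip point of the turret's handle, on the axis, 102 mm above the bench. A black upright bar 56 mm long (along this point's x axis, which at turret angle 0 is the housing's x axis), 12 mm thick (y), top 14 mm above this point, lower edge 28 mm below, on a hub 36 mm across. Turns with the turret.
- blue_pocket (a point): Centre of the floor of the blue pocket, level with the top of the disc. The pocket is an upright blue collar 14 mm high, 42 mm outside, 34 mm inside. The red, yellow and green ones are alike.
- mark (a point): Point of the housing where a pocket stands when it points straight at the black loading mark: 62 mm from the axis on the housing's -x side, 62 mm above the bench.
- pin (a joint): How far the spring pin (steel, red end, in the grey block on the changer's far side) is pushed out, m: -0.001 home in a notch, 0.003 riding on the rim. One notch per pocket: the pin drops in within 0.16 rad, either side, of the pocket pointing straight at the mark (one shift for all four, unknown beforehand). A notch pulls the turret home from only 0.05 rad either side.
- vial_blue: Vial with a blue cap, amber glass and white label, 28 mm across (cap 29 mm), 78 mm tall, 50 g, standing on the bench. Origin: centre of its underside, z up.
- vial_red: The same vial with a red cap. Leave it alone.
- vial_yellow: The same vial with a yellow cap. Leave it alone.
- slide_box: Flat carton of slides, white and light blue, 80 x 50 x 30 mm, lying on the bench. Origin: centre of its underside. Leave it alone.

How it is judged:
On the way:
1. blue pocket at the loading mark (within 20 mm) and the pin home in its notch, the blue vial still where it stood (value of joint pin below 0.0005 m and horizontal distance between blue_pocket and mark below 0.02 m and distance of vial_blue from where it was at the start of the episode below 0.02 m), for 0.3 s.
At the end, for the whole second after the job is handed in: The pin is home in its notch (below 0.5 mm) with the blue pocket within 20 mm of the loading mark; the blue-capped vial stands in the blue pocket at rest: within 7 mm of its centre, foot within 4 mm of its floor, tilted less than 0.12 rad (value of joint pin below 0.0005 m and horizontal distance between blue_pocket and mark below 0.02 m and horizontal distance between vial_blue and blue_pocket below 0.007 m and z of vial_blue in the frame of blue_pocket below 0.004 m and angle between vial_blue's own z axis and vertical below 0.12 rad and linear speed of vial_blue below 0.02 m/s); the robot touches nothing.
It fails at once if the red-capped vial is moved by more than 20 mm or tipped over (distance of vial_red from where it was at the start of the episode above 0.02 m or angle between vial_red's own z axis and vertical above 0.4 rad).
It fails at once if the yellow-capped vial is moved by more than 20 mm or tipped over (distance of vial_yellow from where it was at the start of the episode above 0.02 m or angle between vial_yellow's own z axis and vertical above 0.4 rad).
It fails at once if the slide box is moved by more than 20 mm or tipped over (distance of slide_box from where it was at the start of the episode above 0.02 m or angle between slide_box's own z axis and vertical above 0.4 rad).
It also fails if it takes over 72 s, if anything falls off the work surface, if the arm or the gripper's body presses on something with over 40 N, if the wrist force passes 120 N, or if a joint passes its speed limit or range.

ROBOT

A 6-joint arm with a two-finger parallel gripper is mounted at the origin on the work surface. World frame = base frame: x ahead of the robot, y to its left, z up, the work surface at z = 0. Lengths are in m, angles in rad, forces in N, time in s.
With the tool pointing down it reaches from about 0.3 to 0.75 m from the base axis. Payload 8.5 kg.
Tool frame: the origin (TCP) lies at the very end of the fingers, on their centre line; the grasp point (between the pads) lies 19 mm behind it; z points along the fingers, y is the line along which they close (so a half turn about z gives the same grasp; the last joint's range is limited). The gripper opens to 85 mm and grips with 20 to 120 N. Pads are 22 mm wide; open, the fingers measure 114 mm over their backs; the gripper's body (76 mm by 85 mm) begins 54 mm behind the grasp point. The pads swing forward as they close: fully open they stand 13 mm farther back than shut.
Start: joints at [1.082, 0.381, 1.297, -0, 1.464, -0.215], TCP at [0.149, 0.529, 0.231] pointing down, gripper open.
Joint ranges: [-3.11, 3.11], [-0.89, 2.33], [0.22, 2.48], [-1.42, 4.56], [0.17, 2.85], [-2.88, 2.88]. Speed limits (rad/s): [2.39, 2.39, 3.14, 3.14, 3.14, 3.14].

INTERFACE

Orientations are given as a unit quaternion [w, x, y, z].
In Python, from cell import monitor, vision, manip gives the robot as it stands. The module is installed in compiled form; this text tells all that it offers.
- The arm moves only by the tool move_arm, never from a script. Its argument "rows" is a list of rows, each a list of 7 numbers: the shift along the tool's x, y, z in cm, then the turn, a rotation vector about the tool's x, y, z in rad, then the opening, from -1 (shut) to 1 (fully open), so that 0 is half open. A call has 1 to 8 rows; each row is the pose to reach, as a shift and turn from the pose commanded when the call began, along the tool's axes at that moment; what a row does not reach only later rows make up. A row lasts 1/10 s, in which the tool goes at most 50 mm and 8.59 degrees, less where a joint would pass 70% of its speed; a pose out of reach is approached as far as the arm can. A call with a gripper value outside its range is refused whole. The fingers move at their own pace and stop on an object; "newtons" is the grip in N (left out, the last holds). Time passes only in rows, so rows that repeat a pose let the fingers close. It gives the time, the measured TCP pose, the force, the opening and the grip force at its end, in the units of the state.
- monitor.sense(): the state, without advancing time (a new reading comes with each control period).
- vision.camera(name): name is "scene" or "top"; returns a dict with "pixels" (480x640x3 uint8, red, green, blue), "range_z" (480x640 float32, m along the optical axis (not along the pixel's ray), 0 where there is no reading), "intrinsics" (3x3 intrinsics, pixels), "R" (3x3) and "t" (3): a world point X has camera coordinates R X + t. Camera axes: x right, y down, z forward; pixel columns grow to the right and rows downward; lengths in m; the calibration is good to about 2 mm. A picture is of the moment at which its call begins.
- manip.finish_job(): hands the job in; it is judged then, once.
The state is a dict: "clock": time; "qpos": joint angles; "qd": joint speeds; "tau": joint torques, N m; "ee_pos": TCP position; "tool_rot": TCP orientation; "contact_force": force on the tool from outside, world axes, zero at the start; "torque": the same for the moment, N m; "opening": finger opening in m; "grip_force": force on a finger pad.
Only numpy, scipy, OpenCV 4.12 (cv2) and the standard library are available. Lean on these libraries where they do the work, as an engineer would, in place of code of your own. Each camera call takes 0.05 s, during which the arm holds its last target. There are 200 camera calls.

## Working session

There is one attempt and no reset: what is moved stays moved. The work goes in short steps, Python scripts to look and compute and a tool call to move; the robot and the scene stay as the last step left them, time stands still between calls to the robot, and variables do not carry over. Pictures are saved under pics/ and viewed, at most 10 in all, crops included, and the job is handed in when it is done.

Besides the shell and the picture viewer there is one more tool, called as a command line: name --pt "numbers of a row" for each row, then --argument value for the rest. move_arm: Moves the arm, as the interface text tells. Its arguments: {"type":"object","properties":{"rows":{"type":"array","items":{"type":"array","items":{"type":"number"}}},"newtons":{"type":"number"}},"required":["rows"]}

```bash
mkdir -p pics; cat > h.py <<'E'
import numpy as np, cv2
from cell import monitor, vision, manip
def cloud(c):
    z=c["range_z"].astype(float); K=c["intrinsics"]; v,u=np.mgrid[:480,:640]
    P=np.stack([(u-K[0,2])/K[0,0]*z,(v-K[1,2])/K[1,1]*z,z],-1)
    return (P-c["t"])@c["R"]
def ray(c,u,v,h):
    K=c["intrinsics"];d=np.array([(u-K[0,2])/K[0,0],(v-K[1,2])/K[1,1],1])@c["R"]
    o=-c["R"].T@c["t"]; return o+d*(h-o[2])/d[2]
E
python3 - <<'E'
from h import *
for n in("scene","top"):
    c=vision.camera(n);np.savez(n+".npz",**c);cv2.imwrite(f"pics/{n}0.png",c["pixels"][:,:,::-1])
    print(n,-c["R"].T@c["t"],c["R"][2])
s=monitor.sense();print(s)
E
```

```text
scene [1.04373934 0.46067601 0.60084498] [-0.61970982 -0.54020319 -0.56933317]
top [ 0.43741593 -0.01064133  0.99397674] [ 0.08749832 -0.0291355  -0.9957385 ]
{'clock': 0.1, 'qpos': array([ 1.08168038e+00,  3.81112747e-01,  1.29815443e+00,  2.28505870e-05,
        1.46361197e+00, -2.15322556e-01]), 'qd': array([-0.00080496, -0.00279678, -0.002386  , -0.00033385,  0.00302096,
        0.0004915 ]), 'tau': array([ 3.37689351e-03, -4.49222374e+01, -2.31658870e+01, -2.67731493e-04,
        3.67176734e-03, -1.04134941e-05]), 'ee_pos': array([0.14859436, 0.52927446, 0.23079235]), 'tool_rot': array([-2.32570053e-04,  1.36470694e-01,  9.90643900e-01, -5.99839143e-04]), 'contact_force': array([-0.19874118,  0.4461482 , -0.71992625]), 'torque': array([0.0152666 , 0.00455876, 0.05678893]), 'grip_force': 0.0, 'opening': 0.08509928144788052}
```

View pics/top0.png

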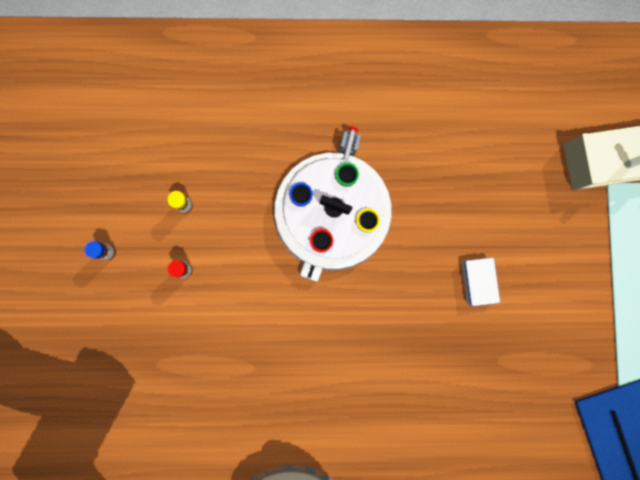

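View pics/scene0.png

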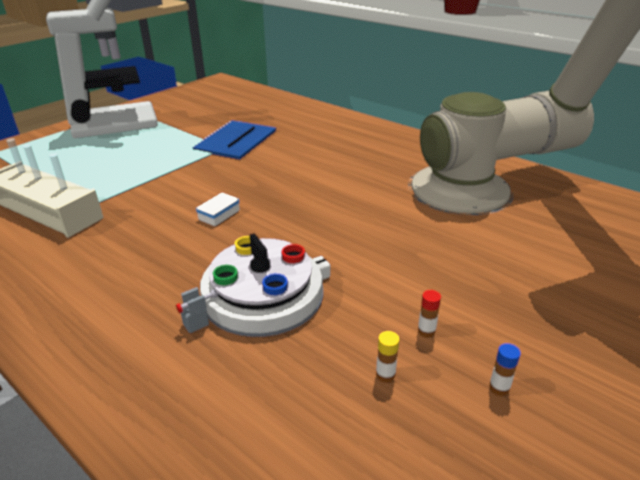

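The top view shows the changer centred near (334,210), with the blue pocket at (301,194), the mark at (311,271) and the pin at (352,130). The caps are at blue (95,250), red (177,268) and yellow (177,200), and the slide box is at (481,281). The scene view shows the same layout.

```bash
cat >> h.py <<'E'
def blobs(c,amin=25):
    hsv=cv2.cvtColor(c["pixels"],cv2.COLOR_RGB2HSV);out={}
    R={"blue":((105,150,60),(125,255,255)),"red":((172,190,90),(180,255,255)),"red0":((0,225,120),(3,255,255)),"yellow":((24,190,120),(34,255,255)),"green":((45,120,50),(85,255,255))}
    for k,(a,b) in R.items():
        m=cv2.inRange(hsv,a,b); cs,_=cv2.findContours(m,cv2.RETR_EXTERNAL,cv2.CHAIN_APPROX_NONE)
        out[k]=[(cv2.minEnclosingCircle(q),cv2.contourArea(q)) for q in cs if cv2.contourArea(q)>amin]
    return out
E
python3 - <<'E'
from h import *
for n in("top","scene"):
    c=dict(np.load(n+".npz"))
    for k,l in blobs(c).items():
        for ((u,v),r),a in l: print(n,k,round(u),round(v),round(r,1),a,ray(c,u,v,.077).round(4))
c=dict(np.load("top.npz"));P=cloud(c)
m=(P[...,2]>.025)&(P[...,2]<.12)
roi=np.zeros(m.shape,bool);roi[100:300,250:420]=1
d=m&roi
hsv=cv2.cvtColor(c["pixels"],cv2.COLOR_RGB2HSV)
# housing: fit circle to contour of height mask
for name,lo,hi in(("disc",.055,.07),("handle",.095,.12)):
    q=roi&(P[...,2]>lo)&(P[...,2]<hi);p=P[q]
    r=cv2.minAreaRect(p[:,:2].astype(np.float32)); print(name,q.sum(),r,p.mean(0))
# black pixels on nose
dark=(c["pixels"].max(-1)<70)
g=np.zeros_like(m);g[258:285,295:330]=1
v,u=np.nonzero(dark&g);print("mark",len(u),u.mean(),v.mean(),ray(c,u.mean(),v.mean(),.03))
v,u=np.nonzero(dark&roi&(np.hypot(*(np.mgrid[:480,:640]-np.array([206,334])[:,None,None]))<22)); print("bar",cv2.minAreaRect(np.array([ray(c,a,b,.11)[:2] for a,b in zip(u,v)],np.float32)))
q=(P[...,2]>.02)&(P[...,2]<.04);b=np.zeros_like(q);b[240:320,450:510]=1
print("box",cv2.minAreaRect(P[q&b][:,:2].astype(np.float32)))
E
```

```text
top blue 620 430 52.4 4158.5 [ 0.1942 -0.5553  0.077 ]
top blue 94 249 9.4 215.0 [0.5014 0.3266 0.077 ]
top blue 300 194 11.4 367.0 [ 0.5949 -0.0203  0.077 ]
top red0 176 268 8.6 190.0 [0.4689 0.1887 0.077 ]
top yellow 367 220 11.2 361.5 [ 0.5498 -0.1344  0.077 ]
top yellow 176 200 9.3 232.0 [0.5853 0.1906 0.077 ]
top green 346 174 11.4 374.0 [ 0.6297 -0.0997  0.077 ]
scene blue 508 355 11.9 364.5 [0.5112 0.3313 0.077 ]
scene blue 274 284 12.1 361.5 [ 0.6035 -0.0142  0.077 ]
scene blue 234 138 40.6 1492.5 [ 0.2595 -0.4915  0.077 ]
scene blue 1 111 27.0 494.0 [ 0.5481 -1.1477  0.077 ]
scene blue 138 74 37.8 1444.0 [ 0.1039 -1.1448  0.077 ]
scene yellow 388 342 11.8 360.0 [0.5938 0.1956 0.077 ]
scene yellow 244 245 9.5 141.5 [ 0.5609 -0.1317  0.077 ]
scene green 225 274 11.9 333.5 [ 0.6377 -0.0935  0.077 ]
disc 6675 ((0.5910217761993408, -0.07206381112337112), (0.21063122153282166, 0.17400075495243073), 18.49188995361328) [ 0.57417412 -0.07781806  0.06122931]
handle 297 ((0.5732873678207397, -0.07798947393894196), (0.05582503229379654, 0.012569351121783257), 68.91165924072266) [ 0.57211306 -0.07765399  0.11235979]
mark 15 310.73333333333335 270.8666666666667 [ 0.46438109 -0.03852169  0.03      ]
bar ((0.5674815773963928, -0.0748644694685936), (0.050992466509342194, 0.02985810860991478), 63.10010528564453)
box ((0.4445037841796875, -0.3463077247142792), (0.08085675537586212, 0.053260814398527145), 6.214484214782715)
```

```bash
cat >> h.py <<'E'
from scipy.spatial.transform import Rotation as Ro
def go(x,y,z,phi):
    "shift (cm, tool axes) and turn to a tool-down pose, y axis at phi deg (mod 180)"
    s=monitor.sense();T=Ro.from_quat(np.roll(s["tool_rot"],-1));p=s["ee_pos"]
    ty=np.array([np.cos(np.radians(phi)),np.sin(np.radians(phi)),0]);tz=np.array([0,0,-1.])
    G=Ro.from_matrix(np.stack([np.cross(ty,tz),ty,tz],1))
    print("t",s["clock"],"shift",(T.inv().apply(np.array([x,y,z])-p)*100).round(2),"turn",(T.inv()*G).as_rotvec().round(3))
E
python3 -c "
from h import *
go(.5725,-.0777,.16,-21.3)"
```

```text
t 0.1 shift [-57.23 -46.97   7.12] turn [-1.000e-03  1.000e-03  1.669e+00]
```

move_arm --pt "-57.2 -47 7.1 0 0 1.67 1" --pt "-57.2 -47 7.1 0 0 1.67 1" --pt "-57.2 -47 7.1 0 0 1.67 1" --pt "-57.2 -47 7.1 0 0 1.67 1" --pt "-57.2 -47 7.1 0 0 1.67 1" --pt "-57.2 -47 7.1 0 0 1.67 1" --pt "-57.2 -47 7.1 0 0 1.67 1" --pt "-57.2 -47 7.1 0 0 1.67 1"

```text
clock: 0.9
ee_pos: [0.3772, 0.2011, 0.1929]
tool_rot: [-0.0, 0.674, 0.738, -0.0]
contact_force: [1.2, 1.2, -0.1]
opening: 0.0854
grip_force: 0.0
```

```bash
python3 -c "
from h import *
go(.5725,-.0777,.16,-21.3)"
```

```text
t 0.9 shift [-29.54  16.93   3.29] turn [-0.    -0.     0.463]
```

move_arm --pt "-29.5 16.9 3.3 0 0 0.46 1" --pt "-29.5 16.9 3.3 0 0 0.46 1" --pt "-29.5 16.9 3.3 0 0 0.46 1" --pt "-29.5 16.9 3.3 0 0 0.46 1" --pt "-29.5 16.9 3.3 0 0 0.46 1" --pt "-29.5 16.9 3.3 0 0 0.46 1" --pt "-29.5 16.9 3.3 0 0 0.46 1" --pt "-29.5 16.9 3.3 0 0 0.46 1"

```text
clock: 1.7
ee_pos: [0.575, -0.0784, 0.1585]
tool_rot: [-0.0, 0.824, 0.566, -0.0]
contact_force: [-0.2, 0.6, -0.3]
opening: 0.0852
grip_force: 0.0
```

```bash
python3 -c "
from h import *
go(.5725,-.0777,.085,-21.3)"
```

```text
t 1.7 shift [-0.02 -0.26  7.35] turn [-0.001  0.001  0.005]
```

move_arm --pt "0 0 2 0 0 0 1" --pt "0 0 4 0 0 0 1" --pt "0 0 6 0 0 0 1" --pt "0 0 7.3 0 0 0 1" --pt "0 0 7.3 0 0 0 1" --pt "0 0 7.3 0 0 0 1"

```text
clock: 2.3
ee_pos: [0.5733, -0.074, 0.0875]
tool_rot: [-0.0, 0.823, 0.568, -0.0]
contact_force: [0.4, -0.0, -1.0]
opening: 0.0854
grip_force: 0.0
```

```bash
python3 -c "
from h import *
go(.5725,-.0777,.085,-21.3);print(monitor.sense()['torque'])"
```

```text
t 2.3 shift [-0.38  0.06  0.25] turn [-0.    -0.     0.009]
[ 0.01165884 -0.02760495  0.01231139]
```

Correct the small offset, then close gently in steps.

move_arm --pt "-0.4 0 0.2 0 0 0 0.5" --pt "-0.4 0 0.2 0 0 0 0" --pt "-0.4 0 0.2 0 0 0 -0.5" --pt "-0.4 0 0.2 0 0 0 -1" --pt "-0.4 0 0.2 0 0 0 -1" --pt "-0.4 0 0.2 0 0 0 -1" --pt "-0.4 0 0.2 0 0 0 -1" --pt "-0.4 0 0.2 0 0 0 -1" --newtons 40

```text
clock: 3.1
ee_pos: [0.5738, -0.0788, 0.0856]
tool_rot: [0.002, 0.823, 0.568, 0.002]
contact_force: [10.3, -2.4, -2.0]
opening: 0.0114
grip_force: 43.4
```

```bash
python3 -c "
from h import *
go(.5725,-.0777,.085,-21.3);s=monitor.sense();print(s['torque'],s['contact_force'],s['opening'],s['grip_force'])"
```

```text
t 3.1 shift [ 0.05 -0.16  0.06] turn [ 0.005 -0.     0.009]
[-0.24787352 -0.88443777 -0.03652188] [10.3278624  -2.37916837 -2.03563115] 0.011397584312027377 43.44615697860718
```

move_arm --pt "0 0.1 0 0 0 -0.04 -1" --pt "0 0.1 0 0 0 -0.12 -1" --pt "0 0.1 0 0 0 -0.22 -1" --pt "0 0.1 0 0 0 -0.32 -1" --pt "0 0.1 0 0 0 -0.42 -1" --pt "0 0.1 0 0 0 -0.52 -1" --pt "0 0.1 0 0 0 -0.6 -1" --pt "0 0.1 0 0 0 -0.6 -1"

```text
clock: 3.9
ee_pos: [0.5739, -0.0787, 0.0856]
tool_rot: [0.001, 0.618, 0.786, 0.0]
contact_force: [5.2, -1.1, -0.4]
opening: 0.011
grip_force: 48.5
```

```bash
cat >> h.py <<'E'
def st():
    s=monitor.sense();T=Ro.from_quat(np.roll(s["tool_rot"],-1)).as_matrix()
    print("t",s["clock"],"phi",round(np.degrees(np.arctan2(T[1,1],T[0,1])),2),"tilt",T[:2,2].round(4),"p",s["ee_pos"].round(4),"Mz",s["torque"].round(3),"F",s["contact_force"].round(1),"F_tool",(T.T@s["contact_force"]).round(1),"q6",s["qpos"][5].round(2),"op",round(s["opening"],4))
E
python3 -c "
from h import *
st()"
```

```text
t 3.9 phi 13.68 tilt [ 0.0027 -0.0009] p [ 0.5739 -0.0787  0.0856] Mz [-0.051 -0.424  0.209] F [ 5.2 -1.1 -0.4] F_tool [-2.3  4.8  0.4] q6 -0.58 op 0.011
```

move_arm --pt "0 0.05 0 0 0 -0.1 -1" --pt "0 0.05 0 0 0 -0.2 -1" --pt "0 0.05 0 0 0 -0.31 -1" --pt "0 0.05 0 0 0 -0.42 -1" --pt "0 0.05 0 0 0 -0.53 -1" --pt "0 0.05 0 0 0 -0.64 -1" --pt "0 0.05 0 0 0 -0.74 -1" --pt "0 0.05 0 0 0 -0.78 -1"

```text
clock: 4.7
ee_pos: [0.5739, -0.0788, 0.0856]
tool_rot: [0.001, 0.273, 0.962, -0.0]
contact_force: [2.6, -1.6, 1.0]
opening: 0.0115
grip_force: 48.7
```

```bash
python3 -c "
from h import *
st();s=[]
for i in range(3):
    c=vision.camera('scene')
st();cv2.imwrite('pics/s1.png',cv2.resize(c['pixels'][220:350,150:360,::-1],None,fx=3,fy=3))"
```

```text
t 4.7 phi 58.37 tilt [ 0.0017 -0.001 ] p [ 0.5739 -0.0788  0.0856] Mz [-0.364 -0.131 -0.282] F [ 2.6 -1.6  1. ] F_tool [-3.  0. -1.] q6 -1.36 op 0.0115
t 4.85 phi 58.21 tilt [ 0.0016 -0.0012] p [ 0.5739 -0.0787  0.0856] Mz [-0.491 -0.303  0.263] F [ 3.2 -3.5  1.4] F_tool [-4.6 -1.3 -1.4] q6 -1.36 op 0.0112
```

View pics/s1.png

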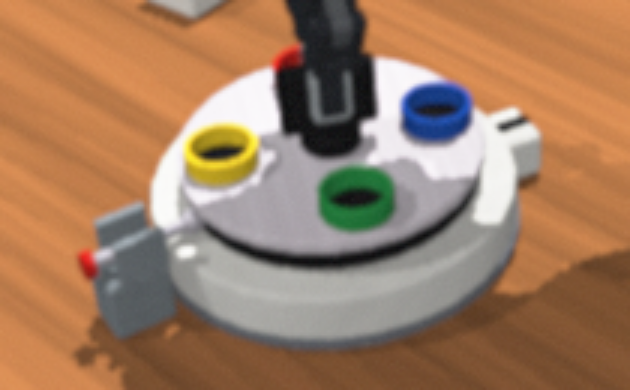

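The crop shows the blue pocket (437,110) a little short of the mark, and the pin's red end at crop (88,263), riding out. The pin's image position gives a way to check the click, alongside the torque.

```bash
cat >> h.py <<'E'
def pin(c):
    p=c["pixels"][290:325,165:200].astype(float); w=np.clip(p[...,0]-1.0*p[...,1]-60,0,None)*(p[...,1]<70); v,u=np.mgrid[290:325,165:200]
    return round((w*u).sum()/w.sum(),2),round((w*v).sum()/w.sum(),2),int((w>0).sum())
def feel(n=4):
    M=[];q=[]
    for i in range(n):
        c=vision.camera("scene");q.append(pin(c)[:2]);M.append(monitor.sense()["torque"][2])
    st();print("Mz",np.mean(M).round(3),"+-",(np.std(M)/n**.5).round(3),"pin",np.mean(q,0).round(2))
    return c
E
python3 -c "
from h import *
print(pin(dict(np.load('scene.npz'))));feel(4)"
```

```text
(np.float64(178.57), np.float64(307.12), 35)
t 5.05 phi 58.22 tilt [ 0.0016 -0.0011] p [ 0.5739 -0.0787  0.0856] Mz [-0.641 -0.336  0.234] F [ 3.9 -3.6  1.7] F_tool [-5.2 -1.  -1.7] q6 -1.36 op 0.0117
Mz 0.231 +- 0.002 pin [178.62 307.44]
```

move_arm --pt "0 0 0 0 0 -0.02 -1" --pt "0 0 0 0 0 -0.04 -1" --pt "0 0 0 0 0 -0.06 -1" --pt "0 0 0 0 0 -0.06 -1"

```text
clock: 5.45
ee_pos: [0.5739, -0.0787, 0.0855]
tool_rot: [0.001, 0.245, 0.97, -0.0]
contact_force: [4.2, -3.6, 2.3]
opening: 0.0111
grip_force: 48.9
```

```bash
python3 -c "
from h import *
feel(2)"
```

```text
t 5.55 phi 61.63 tilt [ 0.0017 -0.0009] p [ 0.5739 -0.0787  0.0855] Mz [-0.586 -0.37   0.001] F [ 4.4 -3.   3. ] F_tool [-5.3 -0.6 -3. ] q6 -1.42 op 0.0113
Mz -0.002 +- 0.002 pin [178.67 307.48]
```

move_arm --pt "0 0 0 0 0 -0.02 -1" --pt "0 0 0 0 0 -0.04 -1" --pt "0 0 0 0 0 -0.04 -1"

```text
clock: 5.85
ee_pos: [0.5739, -0.0788, 0.0855]
tool_rot: [0.001, 0.226, 0.974, -0.0]
contact_force: [4.1, -3.4, 2.1]
opening: 0.0115
grip_force: 48.9
```

```bash
python3 -c "
from h import *
feel(2)"
```

```text
t 5.95 phi 63.92 tilt [ 0.0017 -0.0009] p [ 0.5739 -0.0787  0.0856] Mz [-0.623 -0.415  0.003] F [ 3.1 -4.   2.8] F_tool [-4.6 -2.2 -2.7] q6 -1.46 op 0.0112
Mz -0.015 +- 0.013 pin [178.66 307.48]
```

move_arm --pt "0 0 0 0 0 -0.02 -1" --pt "0 0 0 0 0 -0.04 -1" --pt "0 0 0 0 0 -0.04 -1"

```text
clock: 6.25
ee_pos: [0.5739, -0.0787, 0.0855]
tool_rot: [0.001, 0.206, 0.979, -0.0]
contact_force: [3.7, -3.3, 2.3]
opening: 0.0109
grip_force: 48.9
```

```bash
python3 -c "
from h import *
feel(2)"
```

```text
t 6.35 phi 66.21 tilt [ 0.0017 -0.001 ] p [ 0.5739 -0.0787  0.0856] Mz [-0.587 -0.342 -0.031] F [ 4.2 -3.   1.7] F_tool [-5.1 -1.1 -1.7] q6 -1.5 op 0.0112
Mz -0.031 +- 0.0 pin [178.66 307.48]
```

move_arm --pt "0 0 0 0 0 -0.02 -1" --pt "0 0 0 0 0 -0.04 -1" --pt "0 0 0 0 0 -0.04 -1"

```text
clock: 6.65
ee_pos: [0.5739, -0.0787, 0.0856]
tool_rot: [0.001, 0.186, 0.982, -0.0]
contact_force: [3.7, -3.7, 2.6]
opening: 0.0114
grip_force: 48.9
```

```bash
python3 -c "
from h import *
feel(2)"
```

```text
t 6.75 phi 68.5 tilt [ 0.0017 -0.0009] p [ 0.5739 -0.0787  0.0856] Mz [-0.595 -0.361 -0.012] F [ 3.4 -3.6  1.7] F_tool [-4.5 -2.1 -1.7] q6 -1.54 op 0.0114
Mz -0.039 +- 0.019 pin [178.64 307.47]
```

move_arm --pt "0 0 0 0 0 -0.02 -1" --pt "0 0 0 0 0 -0.04 -1" --pt "0 0 0 0 0 -0.04 -1"

```text
clock: 7.05
ee_pos: [0.5739, -0.0787, 0.0855]
tool_rot: [0.001, 0.167, 0.986, -0.0]
contact_force: [4.6, -3.0, 2.6]
opening: 0.0113
grip_force: 48.9
```

```bash
python3 -c "
from h import *
feel(2)"
```

```text
t 7.15 phi 70.79 tilt [ 0.0017 -0.0009] p [ 0.5739 -0.0787  0.0855] Mz [-0.652 -0.349 -0.002] F [ 2.9 -3.2  1.7] F_tool [-3.8 -2.  -1.7] q6 -1.58 op 0.0113
Mz -0.016 +- 0.01 pin [178.69 307.49]
```

move_arm --pt "0 0 0 0 0 -0.02 -1" --pt "0 0 0 0 0 -0.04 -1" --pt "0 0 0 0 0 -0.04 -1"

```text
clock: 7.45
ee_pos: [0.5739, -0.0787, 0.0856]
tool_rot: [0.001, 0.147, 0.989, -0.0]
contact_force: [4.0, -3.1, 1.8]
opening: 0.0112
grip_force: 48.9
```

```bash
python3 -c "
from h import *
feel(2)"
```

```text
t 7.55 phi 73.11 tilt [ 0.0017 -0.0011] p [ 0.5739 -0.0787  0.0856] Mz [-0.639 -0.396  0.175] F [ 4.  -2.9  2.8] F_tool [-4.7 -1.6 -2.8] q6 -1.62 op 0.0113
Mz 0.182 +- 0.005 pin [179.12 307.16]
```

move_arm --pt "0 0 0 0 0 -0.02 -1" --pt "0 0 0 0 0 -0.02 -1" --pt "0 0 0 0 0 -0.02 -1"

```text
clock: 7.85
ee_pos: [0.5739, -0.0787, 0.0856]
tool_rot: [0.001, 0.137, 0.991, -0.0]
contact_force: [3.4, -4.2, 2.8]
opening: 0.0115
grip_force: 49.0
```

```bash
python3 -c "
from h import *
feel(2)"
```

```text
t 7.95 phi 74.26 tilt [ 0.0017 -0.0011] p [ 0.5739 -0.0787  0.0856] Mz [-0.634 -0.397  0.195] F [ 3.8 -3.5  1.7] F_tool [-4.6 -2.4 -1.7] q6 -1.64 op 0.0115
Mz 0.188 +- 0.005 pin [179.98 306.8 ]
```

move_arm --pt "0 0 0 0 0 -0.02 -1" --pt "0 0 0 0 0 -0.02 -1" --pt "0 0 0 0 0 -0.02 -1"

```text
clock: 8.25
ee_pos: [0.5739, -0.0787, 0.0855]
tool_rot: [0.001, 0.127, 0.992, -0.0]
contact_force: [3.7, -2.9, 1.6]
opening: 0.0115
grip_force: 49.0
```

```bash
python3 -c "
from h import *
feel(2)"
```

```text
t 8.35 phi 75.41 tilt [ 0.0017 -0.0011] p [ 0.5739 -0.0788  0.0855] Mz [-0.608 -0.351  0.216] F [ 3.6 -3.9  2.6] F_tool [-4.4 -2.8 -2.6] q6 -1.66 op 0.0114
Mz 0.205 +- 0.008 pin [180.88 306.48]
```

move_arm --pt "0 0 0 0 0 -0.02 -1" --pt "0 0 0 0 0 -0.02 -1" --pt "0 0 0 0 0 -0.02 -1"

```text
clock: 8.65
ee_pos: [0.5739, -0.0788, 0.0855]
tool_rot: [0.001, 0.118, 0.993, -0.0]
contact_force: [3.8, -4.1, 1.7]
opening: 0.0114
grip_force: 49.0
```

```bash
python3 -c "
from h import *
feel(2)
c=dict(np.load('scene.npz'));a=np.radians(-19.8);f=lambda r:(lambda X:(c['intrinsics']@X)[:2]/X[2])(c['R']@np.array([.5725+r*np.cos(a),-.0777+r*np.sin(a),.05])+c['t'])
print(f(.164)-f(.160))"
```

```text
t 8.75 phi 76.48 tilt [ 0.0019 -0.0008] p [ 0.5739 -0.0788  0.0856] Mz [-0.595 -0.411 -0.345] F [ 3.5 -4.1  2.5] F_tool [-4.4 -3.2 -2.5] q6 -1.68 op 0.0113
Mz -0.365 +- 0.015 pin [180.89 306.47]
[-2.4718193   0.84227806]
```

move_arm --pt "0 0 0 0 0 0.01 -1" --pt "0 0 0 0 0 0.01 -1" --pt "0 0 0 0 0 0.01 -0.5" --pt "0 0 0 0 0 0.01 0" --pt "0 0 0 0 0 0.01 0" --pt "0 0 0 0 0 0.01 0" --pt "0 0 0 0 0 0.01 0"

```text
clock: 9.45
ee_pos: [0.5732, -0.0781, 0.085]
tool_rot: [-0.0, 0.122, 0.993, 0.0]
contact_force: [-0.4, 0.3, 0.9]
opening: 0.0429
grip_force: 0.0
```

move_arm --pt "0 0 -3 0 0 0 0.5" --pt "0 0 -7 0 0 0 0.5" --pt "0 0 -11 0 0 0 0.5" --pt "0 0 -14 0 0 0 0.5" --pt "0 0 -14 0 0 0 0.5"

```text
clock: 9.95
ee_pos: [0.5746, -0.0786, 0.2296]
tool_rot: [0.004, 0.122, 0.993, -0.001]
contact_force: [-0.1, 0.5, 0.1]
opening: 0.0638
grip_force: 0.0
```

```bash
python3 -c "
from h import *
c=feel(2)
go(.506,.329,.2,10);go(.506,.329,.2,130)
for ((u,v),r),a in blobs(c)['blue']: print(u,v,a,ray(c,u,v,.077).round(4))
cv2.imwrite('pics/s2.png',c['pixels'][:,:,::-1])"
```

```text
t 10.05 phi 76.03 tilt [ 0.0002 -0.0001] p [ 0.5731 -0.0782  0.2251] Mz [0.047 0.049 0.032] F [ 0.1 -0.3  0.2] F_tool [-0.2 -0.3 -0.2] q6 -1.67 op 0.0639
Mz 0.024 +- 0.005 pin [180.88 306.46]
t 10.05 shift [16.34 37.89  2.5 ] turn [0.    0.    1.152]
t 10.05 shift [16.34 37.89  2.5 ] turn [-0.     0.    -0.942]
507.6499938964844 355.4214172363281 372.5 [0.5112 0.3313 0.077 ]
290.5 250.75 280.5 [ 0.5212 -0.0564  0.077 ]
256.0 140.0 28.5 [ 0.2319 -0.4433  0.077 ]
213.5 146.5 462.5 [ 0.3239 -0.495   0.077 ]
1.2941176891326904 111.0 493.0 [ 0.5481 -1.1477  0.077 ]
137.71148681640625 75.14229583740234 1455.5 [ 0.1125 -1.133   0.077 ]
```

View pics/s2.png

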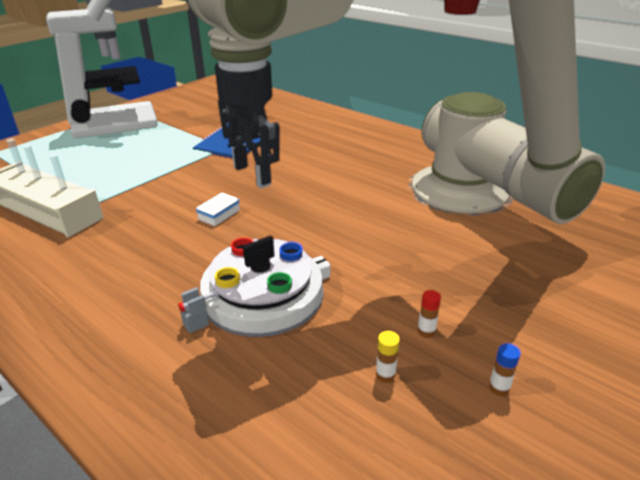

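The scene view shows blue (290,251) at the mark, the pin home (pixel shift 2.3 of 2.5) and all the vials untouched. Next is the vial.

```bash
python3 -c "
from h import *
go(.503,.327,.16,76)"
```

```text
t 10.05 shift [16.59 37.63  6.5 ] turn [0.    0.    0.001]
```

move_arm --pt "2 4.5 0 0 0 0 1" --pt "4 9 0 0 0 0 1" --pt "6 13.5 0 0 0 0 1" --pt "8 18 0 0 0 0 1" --pt "10 22.5 1 0 0 0 1" --pt "12 27 2 0 0 0 1" --pt "14 31.7 4 0 0 0 1" --pt "16.6 37.6 6 0 0 0 1"

```text
clock: 10.85
ee_pos: [0.5053, 0.3068, 0.1696]
tool_rot: [-0.001, 0.122, 0.993, -0.001]
contact_force: [1.2, 0.3, 0.0]
opening: 0.0856
grip_force: 0.0
```

move_arm --pt "0 0 0 0 0 0 1" --pt "0 0 0 0 0 0 1" --pt "0 0 0 0 0 0 1"

```text
clock: 11.15
ee_pos: [0.5069, 0.3043, 0.1716]
tool_rot: [-0.0, 0.122, 0.993, -0.0]
contact_force: [0.4, -0.2, 0.3]
opening: 0.085
grip_force: 0.0
```

```bash
python3 -c "
from h import *
c=vision.camera('top');st()
go(.503,.327,.03,76)
print(blobs(c)['blue']);cv2.imwrite('pics/t3.png',c['pixels'][100:340,40:440,::-1].repeat(2,0).repeat(2,1))
for k in('blue','yellow','green'):
  for ((u,v),r),a in blobs(c)[k]: print(k,ray(c,u,v,.077).round(4))"
```

```text
t 11.2 phi 75.94 tilt [-0.0002 -0.0003] p [0.5071 0.304  0.1719] Mz [-0.023  0.068  0.037] F [ 0.5 -0.2  0.7] F_tool [-0.5 -0.1 -0.7] q6 -0.99 op 0.0855
t 11.2 shift [ 0.95  2.13 14.19] turn [-0.    -0.    -0.001]
[(((620.3333129882812, 430.0), 52.43525314331055), 4158.5), (((325.18890380859375, 241.36666870117188), 11.4287691116333), 369.5)]
blue [ 0.1942 -0.5553  0.077 ]
blue [ 0.5131 -0.062   0.077 ]
yellow [0.5853 0.1906 0.077 ]
yellow [ 0.6321 -0.092   0.077 ]
green [ 0.5877 -0.0177  0.077 ]
```

View pics/t3.png

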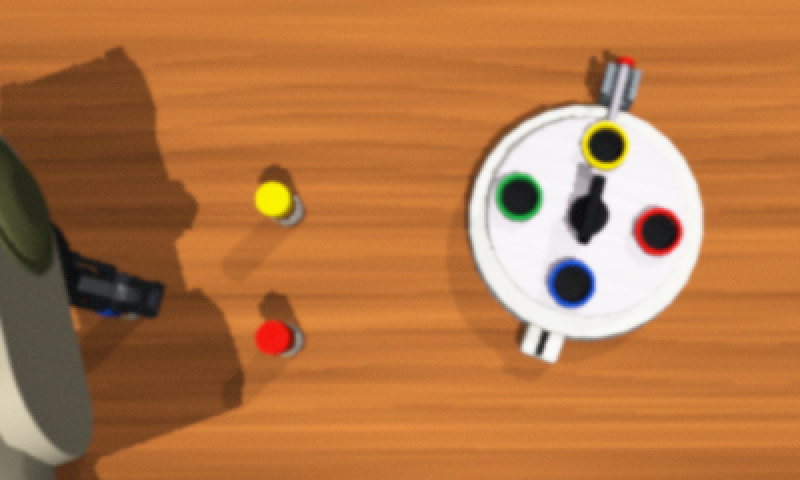

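The crop shows the turret clicked home, with the blue pocket at crop (571,283) by the mark, and the gripper beside the blue vial. Align and descend.

move_arm --pt "0.5 1.1 0 0 0 0 1" --pt "0.95 2.15 2 0 0 0 1" --pt "0.95 2.15 4 0 0 0 1" --pt "0.95 2.15 6 0 0 0 1" --pt "0.95 2.15 6 0 0 0 1" --pt "0.95 2.15 6 0 0 0 1"

```text
clock: 11.8
ee_pos: [0.503, 0.3284, 0.1127]
tool_rot: [0.0, 0.122, 0.993, 0.0]
contact_force: [0.4, -0.6, 0.1]
opening: 0.0852
grip_force: 0.0
```

```bash
python3 -c "
from h import *
st();go(.503,.327,.029,76)"
```

```text
t 11.8 phi 75.99 tilt [0.0005 0.0003] p [0.503  0.3284 0.1127] Mz [-0.023 -0.02  -0.041] F [ 0.4 -0.6  0.1] F_tool [-0.6 -0.5 -0.1] q6 -0.94 op 0.0852
t 11.8 shift [-0.03 -0.14  8.37] turn [ 0.  0. -0.]
```

move_arm --pt "0 0 2 0 0 0 1" --pt "0 0 4 0 0 0 1" --pt "0 0 6 0 0 0 1" --pt "0 0 7.5 0 0 0 1" --pt "0 0 8.4 0 0 0 1" --pt "0 0 8.4 0 0 0 0.5" --pt "0 0 8.4 0 0 0 0" --pt "0 0 8.4 0 0 0 -0.2" --newtons 25

```text
clock: 12.6
ee_pos: [0.5032, 0.3286, 0.0292]
tool_rot: [0.001, 0.122, 0.993, 0.0]
contact_force: [-0.7, -0.5, -0.2]
opening: 0.044
grip_force: 0.0
```

move_arm --pt "0 0 0 0 0 0 -0.4" --pt "0 0 0 0 0 0 -0.6" --pt "0 0 0 0 0 0 -0.8" --pt "0 0 0 0 0 0 -1" --pt "0 0 0 0 0 0 -1" --pt "0 0 0 0 0 0 -1"

```text
clock: 13.2
ee_pos: [0.5031, 0.3287, 0.0288]
tool_rot: [0.001, 0.122, 0.993, 0.0]
contact_force: [-0.4, 1.5, 5.8]
opening: 0.0277
grip_force: 24.3
```

```bash
python3 -c "
from h import *
st()"
```

```text
t 13.2 phi 76.04 tilt [0.0016 0.0008] p [0.5031 0.3287 0.0288] Mz [0.14  0.095 0.043] F [-0.4  1.5  5.8] F_tool [ 0.8  1.4 -5.8] q6 -0.95 op 0.0277
```

move_arm --pt "0 0 -2 0 0 0 -1" --pt "0 0 -5 0 0 0 -1" --pt "0 0 -9 0 0 0 -1" --pt "0 0 -13 0 0 0 -1" --pt "0 0 -14 0 0 0 -1" --pt "0 0 -14 0 0 0 -1"

```text
clock: 13.8
ee_pos: [0.503, 0.3285, 0.1693]
tool_rot: [0.001, 0.122, 0.993, 0.001]
contact_force: [-0.2, 0.0, -1.3]
opening: 0.0282
grip_force: 24.7
```

```bash
python3 -c "
from h import *
st();go(.5145,-.0635,.165,76)"
```

```text
t 13.8 phi 76.03 tilt [0.0025 0.0009] p [0.503  0.3285 0.1693] Mz [0.043 0.013 0.01 ] F [-0.2  0.  -1.3] F_tool [ 0.2 -0.   1.3] q6 -0.95 op 0.0282
t 13.8 shift [-10.58 -37.76   0.39] turn [0.002 0.002 0.001]
```

move_arm --pt "-0.6 -2 0 0 0 0 -1" --pt "-1.7 -6 0 0 0 0 -1" --pt "-2.9 -10.5 0 0 0 0 -1" --pt "-4.2 -15 0 0 0 0 -1" --pt "-5.5 -19.5 0 0 0 0 -1" --pt "-6.7 -24 0 0 0 0 -1" --pt "-7.9 -28 0 0 0 0 -1" --pt "-8.8 -31.5 0 0 0 0 -1"

```text
clock: 14.6
ee_pos: [0.511, -0.0006, 0.166]
tool_rot: [-0.002, 0.122, 0.993, 0.0]
contact_force: [1.6, 0.4, -0.9]
opening: 0.0276
grip_force: 24.8
```

move_arm --pt "-0.8 -3 0 0 0 0 -1" --pt "-1.4 -5 0 0 0 0 -1" --pt "-1.8 -6.3 0 0 0 0 -1" --pt "-1.8 -6.3 0 0 0 0 -1" --pt "-1.8 -6.3 0 0 0 0 -1" --pt "-1.8 -6.3 0 0 0 0 -1"

```text
clock: 15.2
ee_pos: [0.5141, -0.0629, 0.1677]
tool_rot: [-0.0, 0.121, 0.993, 0.0]
contact_force: [-0.4, 0.5, -1.1]
opening: 0.0278
grip_force: 24.8
```

```bash
python3 -c "
from h import *
st();go(.5145,-.0635,.165,76)
s=vision.camera('scene');t=vision.camera('top')
cv2.imwrite('pics/p4.png',np.hstack([cv2.resize(s['pixels'][130:330,190:390],(400,400)),cv2.resize(t['pixels'][140:300,250:410],(400,400))])[:,:,::-1])"
```

```text
t 15.2 phi 76.1 tilt [-0.0007  0.0005] p [ 0.5141 -0.0629  0.1677] Mz [-0.017  0.003 -0.055] F [-0.4  0.5 -1.1] F_tool [0.5 0.4 1.1] q6 -1.68 op 0.0278
t 15.2 shift [-0.06 -0.04  0.27] turn [ 0.    -0.001  0.002]
```

View pics/p4.png

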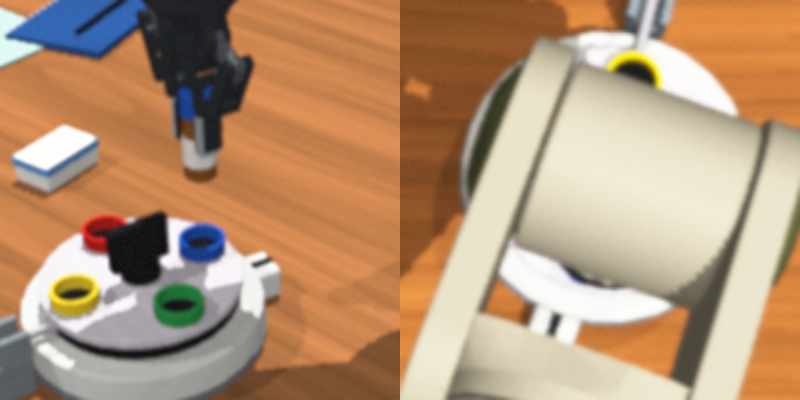

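The left half shows the vial held upright (foot at crop (200,172)) above the blue pocket (202,243). In the right half the top view is blocked by the wrist. I'll compare both from the scene camera's depth.

```bash
cat >> h.py <<'E'
from scipy.optimize import least_squares
def circ(p,r,x0):
    f=least_squares(lambda c:np.hypot(p[:,0]-c[0],p[:,1]-c[1])-r,x0,loss="soft_l1",f_scale=.001); return f.x.round(4),np.abs(f.fun).mean().round(5)
E
python3 -c "
from h import *
c=vision.camera('scene');P=cloud(c);z=P[...,2]
near=np.hypot(P[...,0]-.514,P[...,1]+.063)<.05
px=c['pixels'].astype(int);hsv=cv2.cvtColor(c['pixels'],cv2.COLOR_RGB2HSV)
for lo,hi in((.142,.15),(.15,.16),(.142,.165)):
    p=P[near&(z>lo)&(z<hi)&(px.sum(-1)>200)]; print('vial',len(p),p.min(0).round(3),p.max(0).round(3),circ(p,.014,[.514,-.063]))
b=cv2.inRange(hsv,(105,150,40),(125,255,255))>0
p=P[near&b&(z>.066)&(z<.0735)];
d=(c['R'].T@[0,0,1])[:2]; q=p[(p[:,:2]-[.513,-.062])@d<-.008]
print('collar',len(q),circ(q,.021,[.514,-.063]))
p=P[near&b&(z>.0735)&(z<.08)];print('rim',len(p),(p[:,:2].min(0)+p[:,:2].max(0))/2,circ(p,.019,[.514,-.063]))
print('foot z',np.percentile(P[near&(z>.125)&(z<.17)][:,2],[0,1,5]))
"
```

```text
vial 22 [ 0.502 -0.069  0.142] [ 0.526 -0.048  0.15 ] (array([ 0.5118, -0.063 ]), np.float64(0.00056))
vial 85 [ 0.502 -0.072  0.15 ] [ 0.528 -0.047  0.16 ] (array([ 0.5123, -0.0628]), np.float64(0.00077))
vial 147 [ 0.502 -0.072  0.142] [ 0.528 -0.047  0.165] (array([ 0.5123, -0.0627]), np.float64(0.00075))
collar 67 (array([ 0.513 , -0.0641]), np.float64(0.00099))
rim 78 [ 0.51711181 -0.06081313] (array([ 0.5142, -0.0626]), np.float64(0.00128))
foot z [0.1391938  0.14053272 0.14131697]
```

move_arm --pt "-0.1 -0.03 1 0 0 0 -1" --pt "-0.1 -0.03 2.5 0 0 0 -1" --pt "-0.1 -0.03 4 0 0 0 -1" --pt "-0.1 -0.03 5.3 0 0 0 -1" --pt "-0.1 -0.03 5.8 0 0 0 -1" --pt "-0.1 -0.03 6.2 0 0 0 -1" --pt "-0.1 -0.03 6.5 0 0 0 -1" --pt "-0.1 -0.03 6.7 0 0 0 -1"

```text
clock: 16.15
ee_pos: [0.5153, -0.0646, 0.1011]
tool_rot: [0.0, 0.122, 0.993, -0.0]
contact_force: [-0.3, 0.1, -0.8]
opening: 0.0279
grip_force: 24.8
```

```bash
python3 -c "
from h import *
feel(2)"
```

```text
t 16.25 phi 76.03 tilt [ 0.0002 -0.0001] p [ 0.5152 -0.0646  0.1011] Mz [-0.027 -0.013  0.012] F [-0.3 -0.4  0.1] F_tool [ 0.2 -0.4 -0.1] q6 -1.68 op 0.0282
Mz -0.032 +- 0.031 pin [180.88 306.46]
```

move_arm --pt "0 0.05 0.3 0 0 0 -1" --pt "0 0.05 0.6 0 0 0 -1" --pt "0 0.05 0.8 0 0 0 -1" --pt "0 0.05 0.9 0 0 0 -1" --pt "0 0.05 0.95 0 0 0 -1" --pt "0 0.05 0.95 0 0 0 -1"

```text
clock: 16.85
ee_pos: [0.5153, -0.0641, 0.0915]
tool_rot: [-0.0, 0.122, 0.993, 0.0]
contact_force: [-0.5, 0.4, -0.1]
opening: 0.0281
grip_force: 24.8
```

```bash
python3 -c "
from h import *
feel(2)"
```

```text
t 16.95 phi 76.03 tilt [ 0.0001 -0.0001] p [ 0.5153 -0.0641  0.0916] Mz [-0.014  0.006 -0.011] F [ 0.1 -0.  -0.8] F_tool [-0.1 -0.   0.8] q6 -1.68 op 0.0281
Mz -0.016 +- 0.003 pin [180.88 306.38]
```

Lower the last half millimetre and release gradually.

move_arm --pt "0 0 0.05 0 0 0 -1" --pt "0 0 0.1 0 0 0 -1" --pt "0 0 0.1 0 0 0 -0.3" --pt "0 0 0.1 0 0 0 -0.1" --pt "0 0 0.1 0 0 0 0.1" --pt "0 0 0.1 0 0 0 0.1" --pt "0 0 0.1 0 0 0 0.1" --pt "0 0 0.1 0 0 0 0.1"

```text
clock: 17.75
ee_pos: [0.5153, -0.0641, 0.0905]
tool_rot: [-0.0, 0.122, 0.993, 0.0]
contact_force: [1.3, 0.8, 0.2]
opening: 0.0469
grip_force: 0.0
```

```bash
python3 -c "
from h import *
feel(2)"
```

```text
t 17.85 phi 76.03 tilt [0. 0.] p [ 0.5153 -0.0641  0.0905] Mz [-0.017  0.01  -0.07 ] F [ 0.6  0.6 -0. ] F_tool [-0.5  0.7  0. ] q6 -1.68 op 0.0475
Mz -0.024 +- 0.032 pin [180.86 306.38]
```

move_arm --pt "0 0 -2 0 0 0 0.1" --pt "0 0 -5 0 0 0 0.1" --pt "0 0 -9 0 0 0 0.1" --pt "0 0 -13 0 0 0 0.1" --pt "0 5 -15 0 0 0 0.1" --pt "0 10 -15 0 0 0 0.1" --pt "0 15 -15 0 0 0 0.1" --pt "0 20 -15 0 0 0 0.1"

```text
clock: 18.65
ee_pos: [0.5628, 0.1284, 0.2408]
tool_rot: [0.0, 0.122, 0.993, 0.0]
contact_force: [1.5, -0.0, 0.6]
opening: 0.0468
grip_force: 0.0
```

```bash
python3 -c "
from h import *
c=feel(3);t=vision.camera('top')
for ((u,v),r),a in blobs(t)['blue']: print(u,v,r,a,ray(t,u,v,.077).round(4),ray(t,u,v,.14).round(4))
cv2.imwrite('pics/p5.png',np.hstack([cv2.resize(c['pixels'][200:400,180:380],(400,400)),cv2.resize(t['pixels'][140:300,250:410],(400,400))])[:,:,::-1])"
```

```text
t 18.8 phi 76.27 tilt [-0.0005  0.    ] p [0.5626 0.129  0.2401] Mz [-0.007  0.043  0.016] F [-0.  -0.1 -0.3] F_tool [ 0.  -0.1  0.3] q6 -1.31 op 0.0469
Mz -0.01 +- 0.013 pin [180.87 306.28]
620.3333129882812 430.0 52.43525314331055 4155.5 [ 0.1942 -0.5553  0.077 ] [ 0.2109 -0.5179  0.14  ]
325.79998779296875 241.1999969482422 11.44912052154541 369.5 [ 0.5134 -0.0631  0.077 ] [ 0.5082 -0.0595  0.14  ]
```

View pics/p5.png

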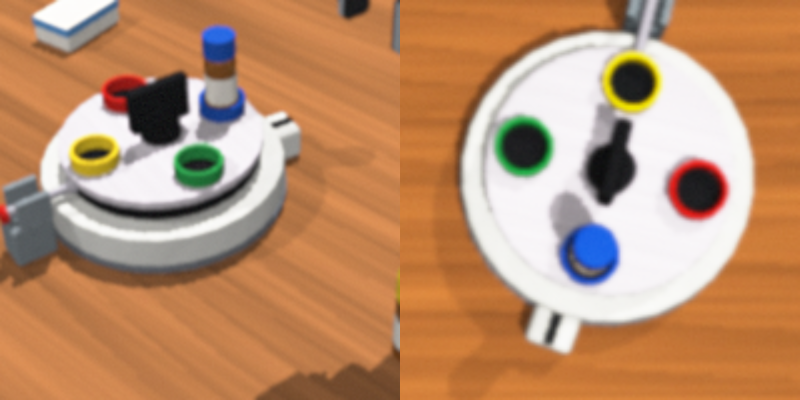

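The vial stands upright in the blue pocket (left crop (220,75), right crop (594,248)). The pin is still home and the arm is clear, so I'm handing in.

```bash
python3 -c "
from h import *
print(manip.finish_job())"
```

```text
the job is handed in; nothing more can be done
None
```

I turned the blue pocket to the mark until the turret clicked home, stood the blue-capped vial upright in it without touching the other vials or the slide box, and handed the job in at about 19 s; no verdict came back.

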